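# Try the new latch lock in a cupboard door

### The arm

A 7-joint arm with a two-finger parallel gripper is mounted at the origin on the work surface. World frame = base frame: x ahead of the robot, y to its left, z up, the work surface at z = 0. Lengths are in mm, angles in rad, forces in N, time in s.
With the tool pointing down it reaches from about 425 to 975 mm from the base axis. Payload 16.7 kg.
Tool frame: the origin (TCP) lies at the very end of the fingers, on their centre line; the grasp point (between the pads) lies 19 mm behind it; x points along the fingers, y is the direction in which the jaws open and shut, and the axes are right-handed (so a half turn about x gives the same grasp; the last joint's range is limited). The gripper opens to 85 mm and grips with 20 to 120 N. Pads are 22 mm wide; open, the fingers measure 114 mm over their backs; the gripper's body (76 mm by 85 mm) begins 54 mm behind the grasp point. The pads swing forward as they close: fully open they stand 13 mm farther back than shut.
Start: joints at [-1.466, 0.426, 0.074, 1.606, -0.034, 1.111, -0.067], TCP at [169.489, 653.337, 231.302] pointing down, gripper open.
Joint ranges: [-2.85, 2.85], [-0.5, 2.14], [-1.23, 1.37], [0.21, 2.46], [-1.02, 4.16], [0.16, 2.05], [-2.73, 2.73]. Speed limits (rad/s): [1.89, 1.89, 2.39, 2.39, 3.01, 3.01, 3.01].

### API

Orientations are given as a rotation vector (axis times angle).
In Python, from cell import manip, cams, nets gives the robot as it stands.
- The arm moves only by the shell command python3 -m inch 'ROWS'. ROWS is JSON, a list of rows, each an object with "gripper": the opening, from 0 (shut) to 1 (fully open); "travel": the shift along the tool's x, y, z in m, a list of three; "twist": the turn, a rotation vector about the tool's x, y, z in degrees, a list of three. A call has 1 to 8 rows; each row shifts and turns the commanded pose from where the row before left it, along the tool's axes as they then stand; what a row does not reach is not made up. A row lasts 1/10 s, in which the tool goes at most 50 mm and 8.59 degrees, less where a joint would pass 70% of its speed; a pose out of reach is approached as far as the arm can. A call is refused whole if a number of a shift passes 0.05 or a number of a turn 8.59, either way. A call with a gripper value outside its range is refused whole. The fingers move at their own pace and stop on an object; the grip force is fixed at half the most. Time passes only in rows, so rows that do not move let the fingers close. It gives the time, the measured TCP pose, the force and the opening at its end, in the units of the state.
- manip.sense(): the state, without advancing time (a new reading comes with each control period).
- cams.get_image(name): name is "scene" or "top" or "wrist"; returns a dict with "color" (480x640x3 uint8, blue, green, red), "vfov" (degrees; the focal length in pixels is half the picture's height over the tangent of half this angle, whatever the lens; pixels are square), "cx", "cy" (the principal point, pixels), "world_from_camera" (4x4, takes a point from camera to world coordinates). Camera axes: x right, y down, z forward; pixel columns grow to the right and rows downward; lengths in mm; the calibration is good to about 2 mm. A picture is of the moment at which its call begins. There is no depth.
- manip.job_done(): hands the job in, once; it reports no verdict.
Trained networks look in a picture, given as the dict that the camera call returned (one of the last four; its "shot" number tells which), for a name from the list of things; names that differ only in an ending like _2 or _b are one class to them, and where a whole thing is asked for, a point or a joint stands for the part that bears it (a point fixed in the world has none). Each returns a list of dicts, best first, with "confidence" (0 to 1); they miss things now and then, are a little off and sometimes report something else, mostly with a low value. They report only what shows in the picture. A call takes as long as a camera call.
- nets.spot_in(label, picture): "bbox" ([left, top, width, height] in pixels, round what is visible of it).
The state is a dict: "clock": time; "q": joint angles; "joint_vel": joint speeds; "tau": joint torques, N m; "tcp_pos": TCP position; "ee_rot": TCP orientation; "force": force on the tool from outside, world axes, zero at the start; "ft_torque": the same for the moment, N m; "grip_width": opening from 0.0 (shut) to 1.0 (fully open).
Only numpy, scipy, OpenCV 4.12 (cv2) and the standard library are available. Lean on these libraries where they do the work, as an engineer would, in place of code of your own. Each camera call takes 0.05 s, during which the arm holds its last target.

### The job

Try the lock just fitted in the cupboard door that lies face up on the bench: take the black-headed key out of the tool block, put it into the lock and, where it sticks on the pins, wiggle it a little each way while pressing lightly, without forcing it, until it is fully home. Then turn it a quarter turn clockwise as far as it goes, so that the spring latch bolt is drawn in, and finish still gripping the key and holding it turned against its spring. Leave the other tools where they are.

Things in the scene. Friction and masses are not known exactly. Their poses are not given: they have to be found in the camera images.
- key: Loose key, about 35 g, upright, blade down, in one of the tool block's slots. Flat steel blade 11 mm wide (its x), 4 mm thick (y), 24 mm long; above it a black plastic head 30 wide (x), 9 thick (y), 34 tall, to pinch across its 9 mm. Origin at the middle of the blade's lower end, z up: head from z = 24 to 58 mm. Turned half round it fits as well.
- key_head (a point): Point in the middle of the key's head, 46 mm above the blade's lower end (22 mm above the head's lower edge); axes as the key's.
- cupboard_door: Framed wooden door, fixed, 20 mm thick, face up on 48 mm risers. Origin on the bench under the lock's axis. It spans y -300 to +30 mm, x -150 to +150. Frame face 68 mm above the bench, panel 60 mm; the lock is mid-way along the frame's +y side. A steel holdfast up to 160 mm tall stands at x = 30, y = -265 to -395.
- keyway (a point): Middle of the keyway's mouth on the lock's face, 74 mm above the bench; axes as the door's, z up. Steel disc 23 mm across in a brass ring 36 mm across. At rest the slot is 12.2 mm long along x, 5.2 mm wide along y, its mouth flared by 2 mm all round. The key goes straight down. The disc turns easily with the key.
- pins (a point): On the lock's axis, 7.5 mm below the mouth: here sticky pin 1 stops the blade; pin 2 does 4 mm deeper. Each lets it by, without force, only with the key turned off the slot's rest direction to that pin's own angle, 0.33 to 0.50 rad, within some 0.1: one clockwise, the other anticlockwise. A pin once passed turns along with the key, with slight friction.
- keyway_bottom (a point): Bottom of the keyway, 21 mm below the mouth: the blade's end rests here when the key is fully home, and the head's lower edge is then 3 mm above the lock's face. From 15.5 mm depth on, past both pins, the blade goes down only if turned back in line with the slot's rest direction (x), within some 0.15 rad. Only from here does it drive the latch.
- latch_turn (a joint): Turn of the lock's inner end, rad: 0 at rest, grows as the key, fully home, is turned clockwise seen from above, to a stop at 1.40. The key has 0.1 to 0.2 rad of play in the slot, so it has then turned a quarter, 1.5 to 1.6 rad. A spring turns it back when let go: 0.07 N m at rest, 0.1 N m at the stop, plus some 0.07 N m of friction.
- latch_bolt (a joint): How far the brass latch bolt is drawn in, m: 0 when it sticks out 13 mm from the door's +y edge, below the face; 0.012 when drawn in. It goes with the turn of the lock's inner end.
- tool_block: Dark wooden block, 170 (x) x 56 (y) x 45 mm tall, fixed, origin under its centre. Three like slots in its top, 20 mm deep, 12.5 mm along x, 5.5 along y, at x = -52, 0 and +52 mm; the key, the marking knife and the stubby screwdriver stand in them in any order, flat sides facing y.
- marking_knife: Marking knife, blade down in the tool block, flat wooden handle 18 x 12 mm, 88 mm tall over all; origin at the lower end of its blade.
- stubby_driver: Stubby screwdriver, blade down in the tool block, round grey handle 30 mm across, 85 mm tall over all; origin at the lower end of its blade.
- screwdriver: Screwdriver 170 mm long with wooden handle, lying on the door's panel; origin under its middle.
- wood_plane: Wooden hand plane, 240 x 66 mm, 125 mm tall, on the bench; origin under its middle.
- mallet: Wooden mallet standing on its head (140 x 75 x 110 mm), handle up to 317 mm; origin under the head.
- sliding_bevel: Sliding bevel, wooden stock 150 mm and steel blade 200 mm, lying flat, up to 28 mm tall; origin under the pivot.
- screw_tin: Open aluminium tin, 72 mm across, 45 mm tall; origin under its middle.
- glue_bottle: White glue bottle, 52 mm across, 150 mm tall; origin under its middle.

How it is judged:
By the outcome, as a careful person would: the job done as asked, in the order asked, and still so for the second after the job is handed in, while the arm keeps its last pose, push and grip.
It also fails if it takes over 67 s, if anything falls off the work surface, if the arm or the gripper's body presses on something with over 40 N, if the wrist force passes 120 N, or if a joint passes its speed limit or range.

## Working session

There is one attempt and no reset: what is moved stays moved. The work goes in short steps, Python scripts to look and compute and a shell command to move; the robot and the scene stay as the last step left them, time stands still between calls to the robot, and variables do not carry over. Pictures are saved under pics/ and viewed, and the job is handed in when it is done.

```bash
mkdir -p pics; ls; cat > h.py <<'E'
import numpy as np,cv2
from cell import manip,cams,nets
from scipy.spatial.transform import Rotation as R
def shot(n,f):
    p=cams.get_image(n); cv2.imwrite('pics/'+f,p['color']); return p
def K(p):
    f=240/np.tan(np.radians(p['vfov'])/2); return f,p['cx'],p['cy']
def ray(p,u,v):
    f,cx,cy=K(p); T=np.array(p['world_from_camera']); d=T[:3,:3]@np.array([(u-cx)/f,(v-cy)/f,1]); return T[:3,3],d
def atz(p,u,v,z):
    o,d=ray(p,u,v); return o+d*(z-o[2])/d[2]
def proj(p,X):
    f,cx,cy=K(p); T=np.array(p['world_from_camera']); c=T[:3,:3].T@(np.array(X)-T[:3,3]); return cx+f*c[0]/c[2],cy+f*c[1]/c[2]
E
python3 - <<'E'
from h import *
s=manip.sense(); print({k:np.round(s[k],3) for k in s})
print(R.from_rotvec(s['ee_rot']).as_matrix().round(3))
for n in ['scene','top','wrist']:
    p=shot(n,n+'0.png'); print(n,p['vfov'],p['cx'],p['cy'],np.round(p['world_from_camera'],3).tolist())
    for l in ['key','tool_block','cupboard_door','marking_knife','stubby_driver','latch_bolt']:
        print(l,[(d['bbox'],round(d['confidence'],2)) for d in nets.spot_in(l,p)][:2])
E
```

```text
pics
{'clock': np.float64(0.0), 'q': array([-1.466,  0.427,  0.074,  1.607, -0.034,  1.111, -0.067]), 'joint_vel': array([ 0.   , -0.001, -0.002,  0.001, -0.   , -0.001,  0.001]), 'tau': array([-0.0000e+00, -9.4985e+01,  3.7610e+00, -4.6350e+01,  1.9000e-02,
        1.1000e-02,  0.0000e+00]), 'tcp_pos': array([169.43 , 652.97 , 230.609]), 'ee_rot': array([ 0.198,  1.562, -0.2  ]), 'force': array([-0.768,  0.093, -0.019]), 'ft_torque': array([ 0.09 , -0.012,  0.016]), 'grip_width': np.float64(0.997)}
[[-0.     0.251  0.968]
 [-0.001  0.968 -0.251]
 [-1.    -0.001  0.   ]]
scene 53.672646123431534 315.3941166448231 238.84491215619502 [[-0.695, 0.519, -0.497, 1172.66], [0.718, 0.482, -0.502, 595.678], [-0.021, -0.706, -0.707, 974.245], [0.0, 0.0, 0.0, 1.0]]
key [([391.0, 280.5, 11.7, 14.1], 0.56)]
tool_block [([357.7, 274.2, 72.3, 49.5], 0.72)]
cupboard_door [([185.3, 165.9, 155.0, 129.7], 0.83)]
marking_knife [([406.1, 266.8, 11.1, 19.7], 0.42)]
stubby_driver [([372.8, 277.6, 12.4, 22.1], 0.73), ([185.2, 162.3, 152.2, 131.6], 0.22)]
latch_bolt [([297.3, 259.6, 4.9, 5.2], 0.48)]
top 50.53599960170729 325.83796402764733 243.8640910797957 [[-0.017, -0.992, 0.123, 363.405], [-1.0, 0.015, -0.017, -19.495], [0.015, -0.123, -0.992, 1520.687], [0.0, 0.0, 0.0, 1.0]]
key []
tool_block [([219.4, 225.8, 39.7, 60.8], 0.79)]
cupboard_door [([318.2, 173.9, 159.6, 106.9], 0.92), ([499.3, 249.9, 62.8, 51.4], 0.52)]
marking_knife [([227.7, 264.1, 2.2, 6.9], 0.6)]
stubby_driver [([236.9, 226.8, 14.5, 13.3], 0.56), ([233.9, 245.3, 6.2, 13.5], 0.41)]
latch_bolt [([316.7, 170.4, 161.7, 112.9], 0.54), ([215.7, 161.3, 27.7, 25.7], 0.42)]
wrist 66.98691576013027 324.51021020051616 243.70894865160716 [[0.251, 0.921, 0.299, 91.821], [0.968, -0.239, -0.077, 673.784], [0.0, 0.309, -0.951, 373.873], [0.0, 0.0, 0.0, 1.0]]
key []
tool_block []
cupboard_door []
marking_knife []
stubby_driver []
latch_bolt []
```

View pics/scene0.png

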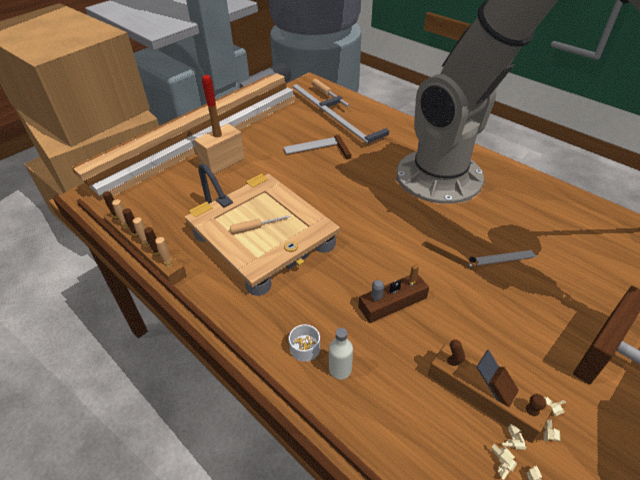

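View pics/top0.png

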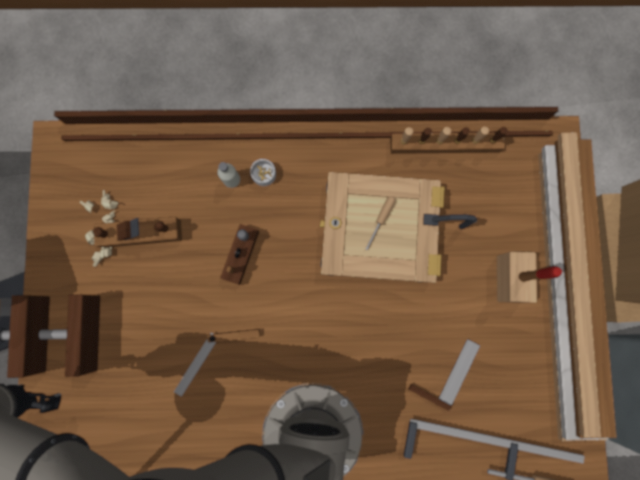

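```bash
python3 - <<'E'
import cv2
a=cv2.imread('pics/scene0.png')[250:340,340:450]; b=cv2.imread('pics/top0.png')[160:300,200:360]
cv2.imwrite('pics/c1.png',cv2.resize(a,None,fx=6,fy=6,interpolation=2)); cv2.imwrite('pics/c2.png',cv2.resize(b,None,fx=4,fy=4,interpolation=2))
E
```

```text
(no output)
```

View pics/c1.png

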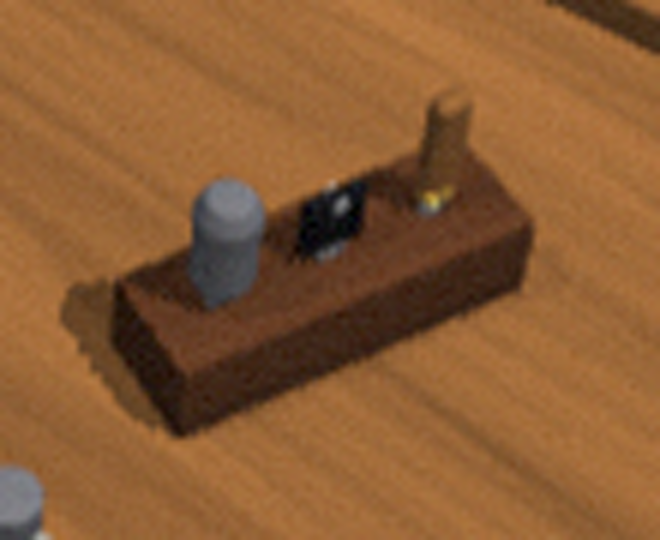

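View pics/c2.png

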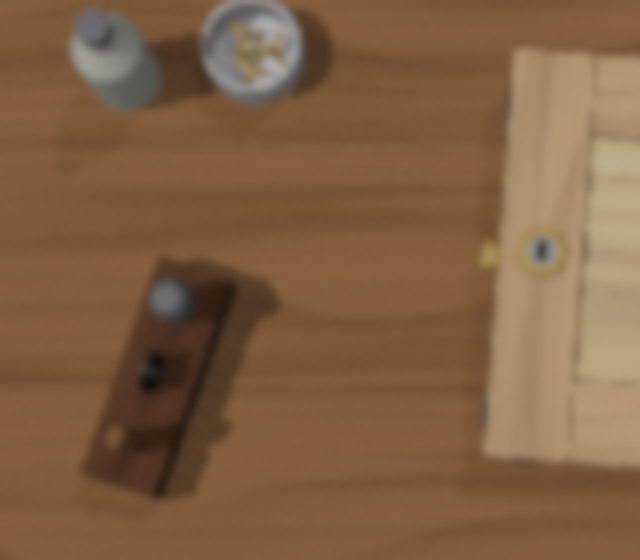

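The key (black head) is in the block's middle slot, at about (238,253) in the top picture. The driver and knife stand on either side of it. The lock is at about (335,222), with its brass ring and bolt.

```bash
python3 - <<'E'
from h import *
p=cams.get_image('top'); s=cams.get_image('scene')
c=lambda x,y:(200+x/4,160+y/4)
print('key top z83',atz(p,*c(151,372),80))
print('drv',atz(p,*c(170,300),108),'knife',atz(p,*c(115,437),112))
print('block corners z45',[atz(p,*c(*q),45).round(1) for q in [(160,258),(235,285),(160,495),(83,470)]])
print('lock',atz(p,*c(541,250),74),'bolt',atz(p,*c(488,255),60))
d=lambda x,y:(340+x/6,250+y/6)
print('scene key head mid', atz(s,*d(331,217),71))
print('scene corners z45',[atz(s,*d(*q),45).round(1) for q in [(120,285),(185,375),(528,222)]])
print('door corners', [atz(p,*c(*q),68).round(1) for q in [(517,50),(487,455)]])
print(nets.spot_in('cupboard_door',s)[:1], atz(s,290.5,246,74))
E
```

```text
key top z83 [519.63865735 206.00900328  80.        ]
drv [567.06116082 188.57425429 108.        ] knife [471.34216544 225.64920605 112.        ]
block corners z45 [array([607.3, 205.3,  45. ]), array([586.5, 150.4,  45. ]), array([434. , 204.6,  45. ]), array([452.9, 260.2,  45. ])]
lock [604.36012982 -73.06088391  74.        ] bolt [603.57302728 -34.9495925   60.        ]
scene key head mid [522.47873091 210.52042684  71.        ]
scene corners z45 [array([591.2, 158.4,  45. ]), array([608. , 206.4,  45. ]), array([450.1, 260.7,  45. ])]
door corners [array([754. , -58.6,  68. ]), array([457.6, -31.8,  68. ])]
[{'bbox': [187.0, 164.5, 154.2, 134.7], 'confidence': 0.75}] [603.86577863 -72.88955775  74.        ]
```

```bash
cat >> h.py <<'E'
def goto(tcp,yaw):
    """yaw of tool y in deg; tool down. prints tool-frame travel and twist (x)"""
    s=manip.sense(); M=R.from_rotvec(s['ee_rot']).as_matrix()
    d=M.T@(np.array(tcp)-s['tcp_pos'])
    y=np.radians(yaw); ty=np.array([np.cos(y),np.sin(y),0]); tx=np.array([0,0,-1.]); tz=np.cross(tx,ty)
    G=np.stack([tx,ty,tz],1); tw=R.from_matrix(M.T@G).as_rotvec(degrees=True)
    print('t',round(float(s['clock']),2),'tcp',np.round(s['tcp_pos'],1),'travel mm',d.round(1),'twist',tw.round(2),'F',np.round(s['force'],1),'M',np.round(s['ft_torque'],2),'w',round(float(s['grip_width']),3),'yaw',round(float(np.degrees(np.arctan2(M[1,1],M[0,1]))),2))
E
python3 -m inch '[{"gripper":1,"travel":[0,-0.028,0.037],"twist":[0,0,0]},{"gripper":1,"travel":[0,-0.028,0.037],"twist":[0,0,0]},{"gripper":1,"travel":[0,-0.028,0.037],"twist":[0,0,0]},{"gripper":1,"travel":[0,-0.028,0.037],"twist":[0,0,0]},{"gripper":1,"travel":[0,-0.028,0.037],"twist":[0,0,0]},{"gripper":1,"travel":[0,-0.028,0.037],"twist":[0,0,0]},{"gripper":1,"travel":[0,-0.028,0.037],"twist":[0,0,0]},{"gripper":1,"travel":[0,-0.028,0.037],"twist":[0,0,0]}]'
python3 -c "
from h import *
goto([521,206,200],70.4)"
```

```text
clock: 2.0
tcp_pos: [400.7, 360.6, 231.6]
ee_rot: [0.2, 1.561, -0.199]
force: [1.2, 0.6, -0.7]
grip_width: 1.001
t 2.0 tcp [400.7 360.6 231.6] travel mm [  31.6 -119.5  155.3] twist [ 5.06  0.01 -0.03] F [ 1.2  0.6 -0.7] M [ 0.03 -0.03  0.  ] w 1.001 yaw 75.46
```

```bash

python3 -m inch '[{"gripper":1,"travel":[0.005,-0.028,0.037],"twist":[0,0,0]},{"gripper":1,"travel":[0.005,-0.028,0.037],"twist":[0,0,0]},{"gripper":1,"travel":[0.005,-0.028,0.037],"twist":[0,0,0]},{"gripper":1,"travel":[0.005,-0.028,0.037],"twist":[0,0,0]},{"gripper":1,"travel":[0.005,-0.008,0.007],"twist":[0,0,0]},{"gripper":0.6,"travel":[0.005,0,0],"twist":[5.06,0,0]},{"gripper":0.6,"travel":[0,0,0],"twist":[0,0,0]}]'
python3 -c "
from h import *
goto([521,206,200],70.4)
p=shot('wrist','w1.png')
p=cams.get_image('wrist')
np.save('T.npy',p['world_from_camera'])
import pickle;pickle.dump(p,open('w1.pkl','wb'))
cv2.imwrite('pics/w1b.png',p['color'])
for l in ['key','key_head','marking_knife','stubby_driver','tool_block']: print(l,[(d['bbox'],round(d['confidence'],2)) for d in nets.spot_in(l,p)][:2])
print(proj(p,[521,206,83]))
"
```

```text
clock: 2.7
tcp_pos: [519.4, 206.7, 200.7]
ee_rot: [0.27, 1.555, -0.271]
force: [-0.7, 0.1, -0.6]
grip_width: 0.691
t 2.7 tcp [519.4 206.7 200.7] travel mm [ 0.7 -0.2  1.7] twist [-0.15 -0.04  0.05] F [-0.7  0.1 -0.6] M [ 0.02 -0.03  0.06] w 0.691 yaw 70.25
key [([324.7, 212.0, 11.3, 46.4], 0.86)]
key_head [([322.8, 213.9, 10.7, 41.5], 0.9), ([0.0, 242.2, 180.4, 237.8], 0.63)]
marking_knife [([320.8, 159.9, 18.5, 29.0], 0.92), ([289.1, 123.8, 74.4, 192.4], 0.66)]
stubby_driver [([310.8, 276.3, 35.3, 54.1], 0.63)]
tool_block [([289.9, 123.0, 73.7, 195.5], 0.6)]
(np.float64(323.2148669449762), np.float64(240.9802568807733))
```

View pics/w1b.png

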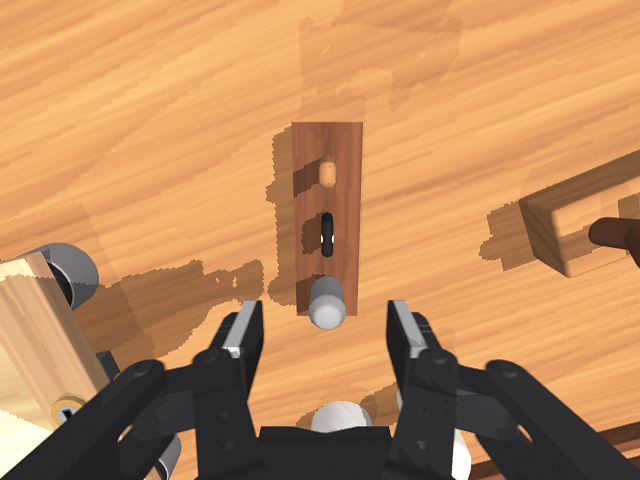

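The wrist picture shows the block upright in view. The key is at about (327,235), the knife at (328,173) and the driver at (327,305).

```bash

python3 -c "
from h import *
import pickle;p=pickle.load(open('w1.pkl','rb'))
im=p['color'];cv2.imwrite('pics/w1c.png',cv2.resize(im[115:340,270:390],None,fx=4,fy=4,interpolation=2)[:,:])
for z in (71,83): print(z,atz(p,327.7,212,z),atz(p,327.7,235,z),atz(p,327,257,z))
for q in [(292.5,122.5),(363,122.5),(357,315),(298,312)]: print(atz(p,*q,45))
"
```

```text
71 [503.69517092 215.76137779  71.        ] [521.09451902 209.65615116  71.        ] [538.22744127 203.05102003  71.        ]
83 [501.05763796 216.58041775  83.        ] [517.69139137 210.74382929  83.        ] [534.07044202 204.42933281  83.        ]
[432.79739534 211.7278911   45.        ]
[451.17286957 263.64555835  45.        ]
[610.3086699  207.29315864  45.        ]
[589.20314761 156.96876642  45.        ]
```

```bash
python3 -c "
import cv2
im=cv2.imread('pics/w1b.png');cv2.imwrite('pics/w1c.png',cv2.resize(im[195:275,285:370],None,fx=7,fy=7,interpolation=2))"
```

```text
(no output)
```

View pics/w1c.png

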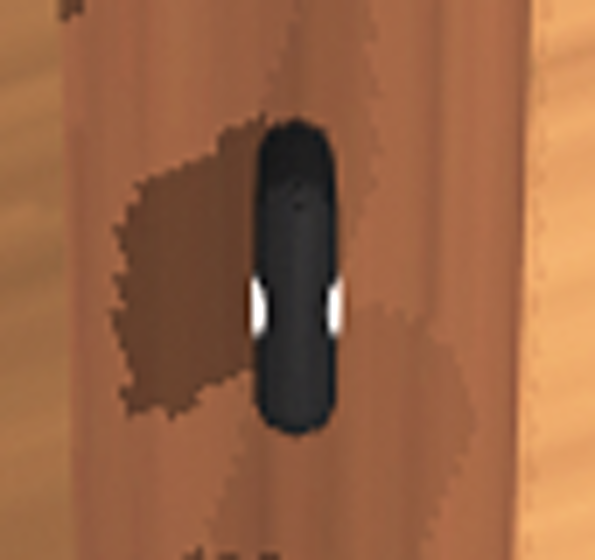

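```bash

python3 -c "
from h import *
goto([521,209.5,92],70.6)"
```

```text
t 3.05 tcp [519.5 207.5 201.6] travel mm [109.6   2.3   0.7] twist [-0.11  0.01 -0.02] F [ 0.1 -0.2 -0.1] M [0.02 0.01 0.08] w 0.604 yaw 70.49
```

```bash

python3 -m inch '[{"gripper":0.45,"travel":[0.035,0.0023,0.0007],"twist":[-0.1,0,0]},{"gripper":0.45,"travel":[0.035,0,0],"twist":[0,0,0]},{"gripper":0.45,"travel":[0.03,0,0],"twist":[0,0,0]},{"gripper":0.45,"travel":[0.01,0,0],"twist":[0,0,0]},{"gripper":0.45,"travel":[0,0,0],"twist":[0,0,0]},{"gripper":0.45,"travel":[0,0,0],"twist":[0,0,0]}]'
python3 -c "
from h import *
p=shot('wrist','w2.png')
goto([521,209.5,52],70.6)
for l in ['key_head']: print(l,[(d['bbox'],round(d['confidence'],2)) for d in nets.spot_in(l,p)][:2])
for X in ([521,209.5,83],): print(proj(p,X))
s=manip.sense(); print('tcp proj',proj(p,s['tcp_pos']))
cv2.imwrite('pics/w2c.png',cv2.resize(p['color'][220:440,200:450],None,fx=3,fy=2.7))
"
```

```text
clock: 3.65
tcp_pos: [521.8, 209.3, 92.5]
ee_rot: [0.268, 1.553, -0.266]
force: [0.1, -0.5, -0.6]
grip_width: 0.449
t 3.7 tcp [521.9 209.4  92.8] travel mm [40.8 -0.3 -1. ] twist [-0.1   0.07 -0.08] F [ 0.  -0.1  0.3] M [-0.06 -0.01  0.  ] w 0.451 yaw 70.5
key_head [([312.1, 257.3, 19.5, 73.8], 0.72)]
(np.float64(323.81032713615224), np.float64(305.3592859792449))
tcp proj (np.float64(324.43397957973747), np.float64(317.7133569942035))
```

View pics/w2.png

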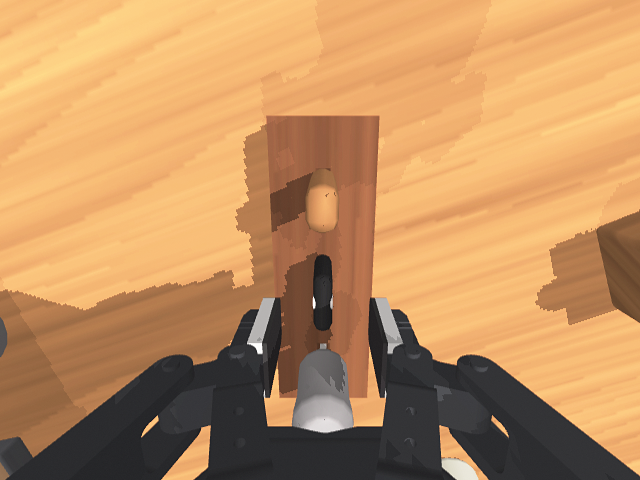

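```bash

python3 -c "
from h import *
p=cams.get_image('wrist')
a=np.radians(-19.4);u=np.array([np.cos(a),np.sin(a),0])
c=np.array([521,209.5,0])
for k,z in ((-15,83),(15,83),(-15,49),(15,49)): print(k,z,np.round(proj(p,c+k*u+[0,0,z]),1))
for k in (-52,0,52):
  print(k,np.round(proj(p,c+k*u+[0,0,45]),1))
for k,l in ((-85,28),(-85,-28),(85,28),(85,-28)):
  print(np.round(proj(p,c+k*u+l*np.array([-u[1],u[0],0])+[0,0,45]),1))
"
```

```text
-15 83 [323.3 275.1]
15 83 [323.4 332.8]
-15 49 [323.3 250.6]
15 49 [323.5 300.4]
-52 [323.2 181.1]
0 [323.4 273.3]
52 [323.6 352. ]
[379.6 114. ]
[266.3 114.2]
[367.5 396.2]
[279.9 396.4]
```

View pics/w2c.png

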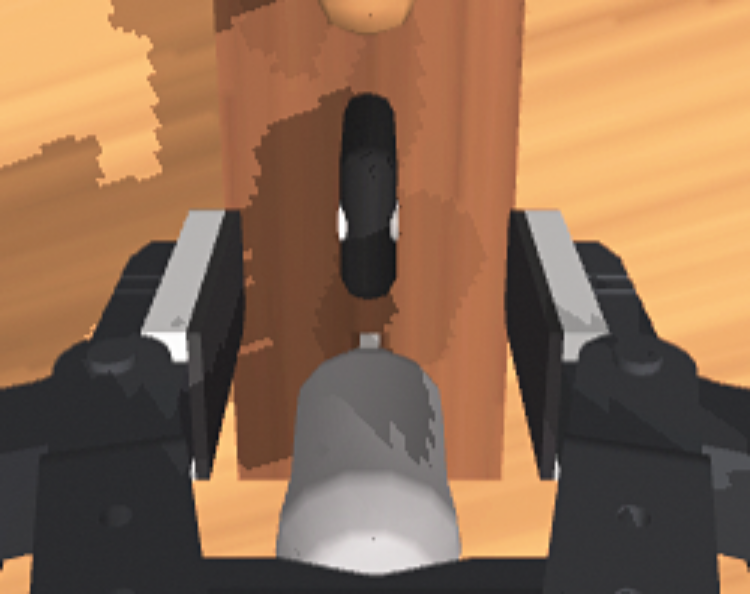

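The key head is centred at about x = 323 px and the jaws at about 325 px, so the tool is about 1 mm off. I'll correct that and descend.

```bash

python3 -m inch '[{"gripper":0.45,"travel":[0.013,-0.001,0],"twist":[0,0,0]},{"gripper":0.45,"travel":[0.013,0,0],"twist":[0,0,0]},{"gripper":0.4,"travel":[0.009,0,0],"twist":[0,0,0]},{"gripper":0.35,"travel":[0.004,0,0],"twist":[0,0,0]},{"gripper":0.3,"travel":[0,0,0],"twist":[0,0,0]},{"gripper":0.3,"travel":[0,0,0],"twist":[0,0,0]}]'
python3 -c "
from h import *
goto([521,208.5,53],70.6)
p=shot('wrist','w3.png')"
```

```text
clock: 4.4
tcp_pos: [520.9, 208.0, 52.3]
ee_rot: [0.267, 1.554, -0.267]
force: [0.4, 0.3, 0.1]
grip_width: 0.3
t 4.4 tcp [520.9 208.   52.3] travel mm [-0.7  0.5 -0. ] twist [-0.11  0.    0.01] F [0.4 0.3 0.1] M [ 0.01 -0.04 -0.02] w 0.3 yaw 70.49
```

View pics/w3.png

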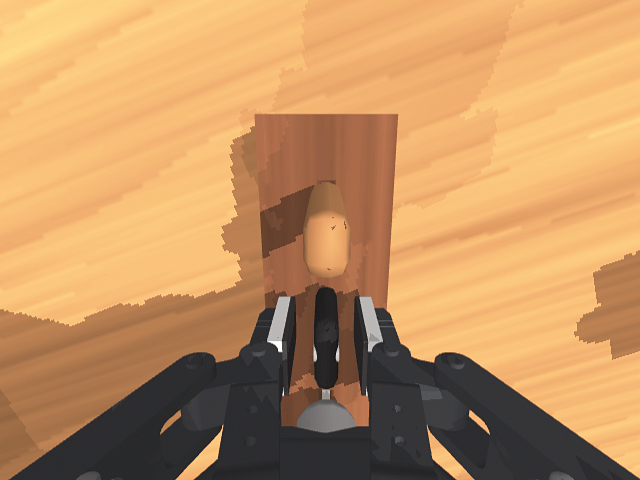

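The key is centred at 326 px between the jaws at 295 and 356 px. Closing.

```bash

python3 -m inch '[{"gripper":0.15,"travel":[0,0,0],"twist":[0,0,0]},{"gripper":0.08,"travel":[0,0,0],"twist":[0,0,0]},{"gripper":0,"travel":[0,0,0],"twist":[0,0,0]},{"gripper":0,"travel":[0,0,0],"twist":[0,0,0]},{"gripper":0,"travel":[0,0,0],"twist":[0,0,0]}]'
python3 -c "
from h import *
goto([521,208.5,53],70.6)
p=shot('wrist','w4.png')"
```

```text
clock: 4.95
tcp_pos: [521.0, 208.1, 52.7]
ee_rot: [0.267, 1.554, -0.267]
force: [-1.6, 0.0, 6.3]
grip_width: 0.091
t 4.95 tcp [521.  208.1  52.7] travel mm [-0.3  0.4 -0.1] twist [-0.11  0.02 -0.02] F [-1.6  0.   6.3] M [-0.3   0.35  0.  ] w 0.091 yaw 70.49
```

View pics/w4.png

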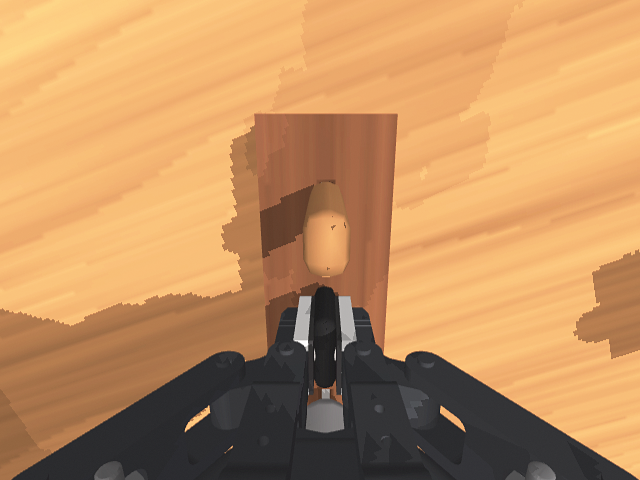

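```bash

python3 -m inch '[{"gripper":0,"travel":[-0.008,0,0],"twist":[0,0,0]},{"gripper":0,"travel":[-0.02,0,0],"twist":[0,0,0]},{"gripper":0,"travel":[-0.035,0,0],"twist":[0,0,0]},{"gripper":0,"travel":[-0.045,0,0],"twist":[0,0,0]},{"gripper":0,"travel":[-0.01,0,0],"twist":[0,0,0]}]'
python3 -c "
from h import *
goto([604,-73,160],84.8)
p=shot('wrist','w5.png')"
```

```text
clock: 5.5
tcp_pos: [522.6, 208.7, 175.2]
ee_rot: [0.271, 1.55, -0.264]
force: [0.4, 0.1, -0.9]
grip_width: 0.095
t 5.5 tcp [522.6 208.7 175.2] travel mm [  14.7 -238.3  170.8] twist [-14.34   0.25  -0.24] F [ 0.4  0.1 -0.9] M [ 0.03 -0.08 -0.01] w 0.095 yaw 70.46
```

View pics/w5.png

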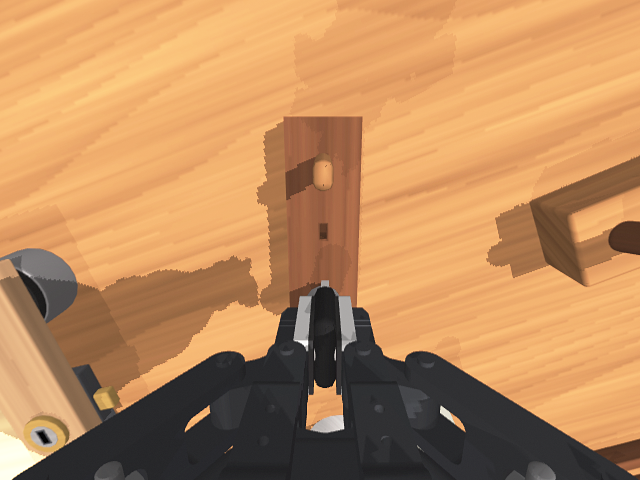

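The middle slot is empty at (323,231) and the key is held. The lock shows at (43,437).

```bash

python3 -m inch '[{"gripper":0,"travel":[0,-0.034,0.0244],"twist":[0,0,0]},{"gripper":0,"travel":[0,-0.04,0.0285],"twist":[0,0,0]},{"gripper":0,"travel":[0,-0.04,0.0285],"twist":[0,0,0]},{"gripper":0,"travel":[0,-0.04,0.0285],"twist":[0,0,0]},{"gripper":0,"travel":[0,-0.04,0.0285],"twist":[0,0,0]},{"gripper":0,"travel":[0.003,-0.034,0.0244],"twist":[0,0,0]},{"gripper":0,"travel":[0.006,-0.0103,0.0072],"twist":[-7.2,0,0]},{"gripper":0,"travel":[0.005,0,0],"twist":[-7.1,0,0]}]'
python3 -m inch '[{"gripper":0,"travel":[0,0,0],"twist":[0,0,0]},{"gripper":0,"travel":[0,0,0],"twist":[0,0,0]}]'
python3 -c "
from h import *
goto([604,-73,160],84.8)
p=shot('wrist','w6.png')
import pickle;pickle.dump(p,open('w6.pkl','wb'))
print(proj(p,[604,-73,74]))
goto([604,-73,160],84.8)
cv2.imwrite('pics/w6c.png',cv2.resize(p['color'][200:300,270:380],None,fx=6,fy=6,interpolation=2))
"
```

```text
clock: 6.35
tcp_pos: [601.1, -76.4, 155.3]
ee_rot: [0.07, 1.571, -0.072]
force: [0.6, 0.7, -1.1]
grip_width: 0.095
clock: 6.55
tcp_pos: [601.1, -73.0, 155.9]
ee_rot: [0.074, 1.57, -0.074]
force: [-0.4, 0.4, -0.5]
grip_width: 0.093
t 6.55 tcp [601.1 -73.  155.9] travel mm [-4.1  0.3  2.9] twist [-0.21 -0.05 -0.01] F [-0.4  0.4 -0.5] M [-0.04 -0.02  0.05] w 0.093 yaw 84.59
(np.float64(324.1096234626727), np.float64(258.689748199461))
t 6.6 tcp [601.3 -72.8 156.2] travel mm [-3.8  0.1  2.7] twist [-0.18 -0.02 -0.01] F [-1.  -0.7 -0.7] M [-0.01  0.05  0.02] w 0.098 yaw 84.62
```

View pics/w6.png

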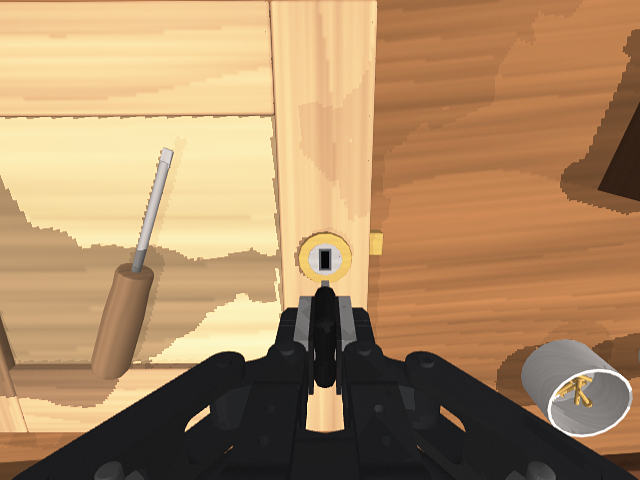

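View pics/w6c.png

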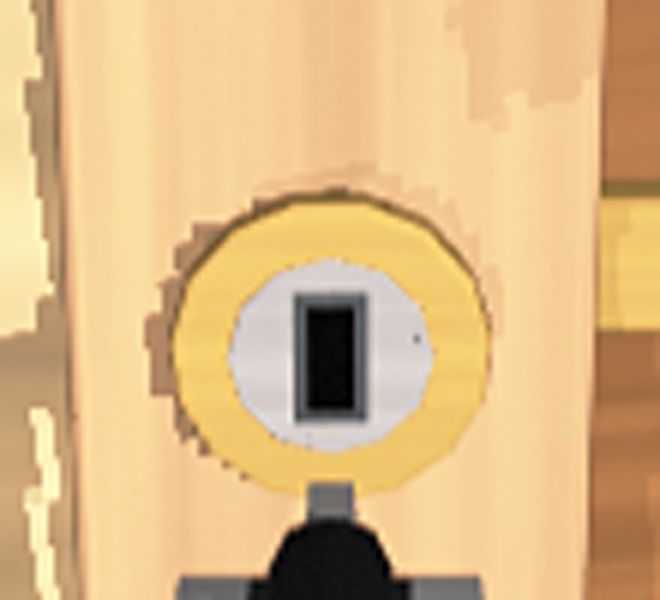

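```bash

python3 -c "
from h import *
import pickle;p=pickle.load(open('w6.pkl','rb'))
L=atz(p,325.2,259.3,74); print('lock',L)
B=atz(p,325.2,280.5,128.3); u=np.array([np.cos(np.radians(-5.3)),np.sin(np.radians(-5.3)),0])
print('blade end centre',B+5.5*u)
for z in (126,131):print(z,atz(p,325.2,280.5,z)+5.5*u)
s=atz(p,270+331/6,200+300/6,74)-atz(p,270+331/6,200+415/6,74);print(np.degrees(np.arctan2(-s[1],-s[0])))
goto([604,-73,160],84.8)
f=atz(p,270+606/6,200,68)-atz(p,270+582/6,300,68); print(np.degrees(np.arctan2(-f[1],-f[0])))
f=atz(p,270+55/6,200,68)-atz(p,270+85/6,300,68); print(np.degrees(np.arctan2(-f[1],-f[0])))
"
```

```text
lock [604.49477114 -72.32415129  74.        ]
blade end centre [601.34139415 -72.1461281  128.3       ]
126 [602.34802071 -72.23531356 126.        ]
131 [600.1597021  -72.04143213 131.        ]
-5.359542294912796
t 6.6 tcp [601.3 -72.8 156.2] travel mm [-3.8  0.1  2.7] twist [-0.18 -0.02 -0.01] F [-1.  -0.7 -0.7] M [-0.01  0.05  0.02] w 0.098 yaw 84.62
-5.3964543473416065
-4.76440227864777
```

The lock's centre is at (325,259) and the slot is aligned with the blade seen at (325,280). I need about 3 mm along tool z, then down to just above the mouth.

```bash

python3 -m inch '[{"gripper":0,"travel":[0.015,0.0001,0.0031],"twist":[0,0,0]},{"gripper":0,"travel":[0.02,0,0],"twist":[0,0,0]},{"gripper":0,"travel":[0.01,0,0],"twist":[0,0,0]},{"gripper":0,"travel":[0.003,0,0],"twist":[0,0,0]},{"gripper":0,"travel":[0,0,0],"twist":[0,0,0]}]'
python3 -c "
from h import *
p=shot('wrist','w7.png')
import pickle;pickle.dump(p,open('w7.pkl','wb'))
goto([604.5,-72.5,101.7],84.7)
print(proj(p,[604.5,-72.3,74]))
cv2.imwrite('pics/w7c.png',cv2.resize(p['color'][230:350,265:385],None,fx=5,fy=5,interpolation=2))
q=shot('scene','s7.png')
cv2.imwrite('pics/s7c.png',cv2.resize(q['color'][200:280,250:340],None,fx=7,fy=7,interpolation=2))
"
```

```text
clock: 7.1
tcp_pos: [604.4, -73.4, 108.0]
ee_rot: [0.071, 1.57, -0.072]
force: [-0.8, -0.9, 0.7]
grip_width: 0.093
t 7.15 tcp [604.7 -73.4 108.5] travel mm [ 6.8  0.9 -0.3] twist [0.08 0.01 0.01] F [-0.   0.5 -0.6] M [0.03 0.02 0.01] w 0.098 yaw 84.78
(np.float64(325.46166017305825), np.float64(284.892096776773))
```

View pics/w7c.png

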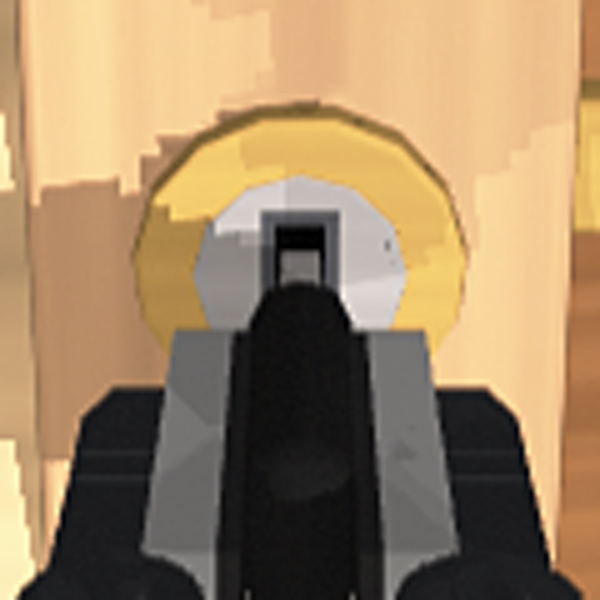

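View pics/s7c.png

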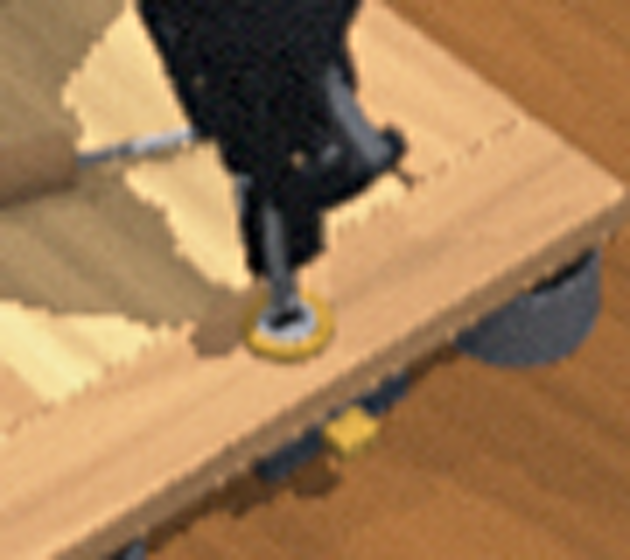

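```bash

python3 -c "
from h import *
import pickle;p=pickle.load(open('w7.pkl','rb'))
u=np.array([np.cos(np.radians(-5.3)),np.sin(np.radians(-5.3)),0])
for z in (79,80.8,82):print(z,atz(p,325.2,279.8,z)+5.5*u)
# slot inner top edge
print(atz(p,265+301/5,230+226/5,74)+6.1*u, atz(p,265+301/5,230+211/5,74)+8.1*u)
print(atz(p,265+301/5,230+100/5,70)+18*u)
"
```

```text
79 [604.85916011 -72.49389828  79.        ]
80.8 [604.07495287 -72.42630586  80.8       ]
82 [603.55214804 -72.38124425  82.        ]
[605.01491977 -72.49996779  74.        ] [605.30954692 -72.53114853  74.        ]
[604.26165315 -72.45117071  70.        ]
```

```bash

python3 -m inch '[{"gripper":0,"travel":[0.003,0,0.0006],"twist":[0,0,0]},{"gripper":0,"travel":[0.003,0,0],"twist":[0,0,0]},{"gripper":0,"travel":[0.002,0,0],"twist":[0,0,0]},{"gripper":0,"travel":[0.001,0,0],"twist":[0,0,0]},{"gripper":0,"travel":[0,0,0],"twist":[0,0,0]}]'
python3 -c "
from h import *
goto([604.5,-72.5,94.2],84.7)"
```

```text
clock: 7.7
tcp_pos: [604.9, -73.6, 99.1]
ee_rot: [0.071, 1.57, -0.071]
force: [-1.4, 0.9, -1.0]
grip_width: 0.096
t 7.7 tcp [604.9 -73.6  99.1] travel mm [ 4.9  1.  -0.5] twist [ 0.09 -0.03  0.  ] F [-1.4  0.9 -1. ] M [0.04 0.27 0.04] w 0.096 yaw 84.79
```

```bash

python3 -m inch '[{"gripper":0,"travel":[0.0015,0,0],"twist":[0,0,0]},{"gripper":0,"travel":[0.0015,0,0],"twist":[0,0,0]},{"gripper":0,"travel":[0,0,0],"twist":[0,0,0]}]'
python3 -c "
from h import *
goto([604.5,-72.5,94.2],84.7)"
python3 -m inch '[{"gripper":0,"travel":[0.001,0,0],"twist":[0,0,0]},{"gripper":0,"travel":[0.001,0,0],"twist":[0,0,0]},{"gripper":0,"travel":[0,0,0],"twist":[0,0,0]}]'
python3 -c "
from h import *
goto([604.5,-72.5,94.2],84.7)"
```

```text
clock: 8.0
tcp_pos: [604.9, -73.6, 96.1]
ee_rot: [0.071, 1.57, -0.071]
force: [-2.1, 0.5, -0.5]
grip_width: 0.093
t 8.0 tcp [604.9 -73.6  96.1] travel mm [ 1.9  1.  -0.5] twist [ 0.1  -0.03  0.01] F [-2.1  0.5 -0.5] M [0.01 0.49 0.01] w 0.093 yaw 84.8
clock: 8.3
tcp_pos: [604.9, -73.6, 94.2]
ee_rot: [0.071, 1.57, -0.071]
force: [-2.7, -0.5, 0.7]
grip_width: 0.096
t 8.3 tcp [604.9 -73.6  94.2] travel mm [-0.   1.  -0.5] twist [ 0.09 -0.02  0.  ] F [-2.7 -0.5  0.7] M [0.09 0.84 0.02] w 0.096 yaw 84.79
```

```bash

python3 -m inch '[{"gripper":0,"travel":[0,0,-0.0005],"twist":[0,0,0]},{"gripper":0,"travel":[0.001,0,0],"twist":[0,0,0]},{"gripper":0,"travel":[0,0,0],"twist":[0,0,0]}]'
python3 -c "
from h import *
goto([604.5,-72.5,94.2],84.7)"
python3 -m inch '[{"gripper":0,"travel":[0.001,0,0],"twist":[0,0,0]},{"gripper":0,"travel":[0,0,0],"twist":[0,0,0]}]'
python3 -c "
from h import *
goto([604.5,-72.5,94.2],84.7)"
```

```text
clock: 8.6
tcp_pos: [604.9, -73.5, 93.7]
ee_rot: [0.071, 1.569, -0.071]
force: [-3.1, 1.1, 5.3]
grip_width: 0.093
t 8.6 tcp [604.9 -73.5  93.7] travel mm [-0.5  1.  -0.5] twist [ 0.09  0.03 -0.01] F [-3.1  1.1  5.3] M [0.1  0.81 0.02] w 0.093 yaw 84.79
clock: 8.8
tcp_pos: [605.0, -73.5, 93.1]
ee_rot: [0.072, 1.569, -0.071]
force: [-5.9, 0.3, 14.3]
grip_width: 0.095
t 8.8 tcp [605.  -73.5  93.1] travel mm [-1.1  1.  -0.6] twist [ 0.09  0.05 -0.01] F [-5.9  0.3 14.3] M [ 0.18  1.34 -0.01] w 0.095 yaw 84.79
```

```bash

python3 -m inch '[{"gripper":0,"travel":[-0.0007,0,-0.0003],"twist":[0,0,0]},{"gripper":0,"travel":[0,0,0],"twist":[4,0,0]},{"gripper":0,"travel":[0,0,0],"twist":[4,0,0]},{"gripper":0,"travel":[0,0,0],"twist":[0,0,0]}]'
python3 -c "
from h import *
goto([604.5,-72.5,94.2],84.7)"
python3 -m inch '[{"gripper":0,"travel":[0,0,0],"twist":[4,0,0]},{"gripper":0,"travel":[0,0,0],"twist":[3,0,0]},{"gripper":0,"travel":[0,0,0],"twist":[0,0,0]}]'
python3 -c "
from h import *
goto([604.5,-72.5,94.2],84.7)"
```

```text
clock: 9.2
tcp_pos: [604.9, -73.1, 93.4]
ee_rot: [0.183, 1.562, -0.183]
force: [-2.5, 1.5, 6.5]
grip_width: 0.096
t 9.2 tcp [604.9 -73.1  93.4] travel mm [-0.8  0.5 -0.5] twist [-8.05  0.06 -0.02] F [-2.5  1.5  6.5] M [ 0.3   0.44 -0.01] w 0.096 yaw 76.65
clock: 9.5
tcp_pos: [604.7, -73.3, 93.1]
ee_rot: [0.277, 1.552, -0.277]
force: [-1.2, 1.1, 1.9]
grip_width: 0.096
t 9.5 tcp [604.7 -73.3  93.1] travel mm [-1.1  0.7 -0.5] twist [-14.95   0.04   0.  ] F [-1.2  1.1  1.9] M [ 0.2   0.11 -0.06] w 0.096 yaw 69.75
```

```bash

python3 -m inch '[{"gripper":0,"travel":[0.0004,0,0],"twist":[2.5,0,0]},{"gripper":0,"travel":[0,0,0],"twist":[0,0,0]}]'
python3 -c "
from h import *
goto([604.5,-72.5,94.2],84.7)"
python3 -m inch '[{"gripper":0,"travel":[0,0,0],"twist":[2.5,0,0]},{"gripper":0,"travel":[0,0,0],"twist":[0,0,0]}]'
python3 -c "
from h import *
goto([604.5,-72.5,94.2],84.7)"
```

```text
clock: 9.7
tcp_pos: [604.6, -73.3, 92.7]
ee_rot: [0.31, 1.548, -0.31]
force: [0.3, 1.3, 1.0]
grip_width: 0.096
t 9.7 tcp [604.6 -73.3  92.7] travel mm [-1.5  0.7 -0.4] twist [-1.735e+01  3.000e-02 -1.000e-02] F [0.3 1.3 1. ] M [ 0.36 -0.02 -0.  ] w 0.096 yaw 67.35
clock: 9.9
tcp_pos: [604.6, -73.3, 92.6]
ee_rot: [0.344, 1.543, -0.344]
force: [1.2, 1.8, 0.2]
grip_width: 0.092
t 9.9 tcp [604.6 -73.3  92.6] travel mm [-1.6  0.7 -0.4] twist [-19.83   0.02  -0.  ] F [1.2 1.8 0.2] M [ 0.37 -0.08 -0.08] w 0.092 yaw 64.87
```

```bash

python3 -m inch '[{"gripper":0,"travel":[0.001,0,0],"twist":[0,0,0]},{"gripper":0,"travel":[0.0005,0,0],"twist":[0,0,0]},{"gripper":0,"travel":[0,0,0],"twist":[0,0,0]}]'
python3 -c "
from h import *
goto([604.5,-72.5,94.2],84.7)"

```

```text
clock: 10.2
tcp_pos: [604.5, -73.3, 91.1]
ee_rot: [0.344, 1.543, -0.344]
force: [1.0, 2.3, 0.4]
grip_width: 0.097
t 10.2 tcp [604.5 -73.3  91.1] travel mm [-3.1  0.8 -0.3] twist [-1.984e+01  1.000e-02 -1.000e-02] F [1.  2.3 0.4] M [ 0.59 -0.26 -0.07] w 0.097 yaw 64.86
```

```bash

python3 -m inch '[{"gripper":0,"travel":[0.001,0.0003,0],"twist":[0,0,0]},{"gripper":0,"travel":[0.0005,0,0],"twist":[0,0,0]},{"gripper":0,"travel":[0,0,0],"twist":[0,0,0]}]'
python3 -c "
from h import *
goto([604.5,-72.5,94.2],84.7)"

```

```text
clock: 10.5
tcp_pos: [604.6, -73.3, 89.9]
ee_rot: [0.345, 1.543, -0.345]
force: [0.2, 1.7, 6.5]
grip_width: 0.095
t 10.5 tcp [604.6 -73.3  89.9] travel mm [-4.3  0.7 -0.5] twist [-19.89   0.02  -0.  ] F [0.2 1.7 6.5] M [ 0.43  0.13 -0.02] w 0.095 yaw 64.81
```

```bash

python3 -m inch '[{"gripper":0,"travel":[0,0,0],"twist":[-5,0,0]},{"gripper":0,"travel":[0,0,0],"twist":[-6,0,0]},{"gripper":0,"travel":[0,0,0],"twist":[-6,0,0]},{"gripper":0,"travel":[0,0,0],"twist":[0,0,0]}]'
python3 -c "
from h import *
goto([604.5,-72.5,94.2],84.7)"
python3 -m inch '[{"gripper":0,"travel":[0,0,0],"twist":[-6,0,0]},{"gripper":0,"travel":[0,0,0],"twist":[-6,0,0]},{"gripper":0,"travel":[0,0,0],"twist":[-4,0,0]},{"gripper":0,"travel":[0,0,0],"twist":[0,0,0]}]'
python3 -c "
from h import *
goto([604.5,-72.5,94.2],84.7)"

```

```text
clock: 10.9
tcp_pos: [604.5, -73.5, 89.8]
ee_rot: [0.111, 1.568, -0.111]
force: [-0.2, 0.5, 4.5]
grip_width: 0.095
t 10.9 tcp [604.5 -73.5  89.8] travel mm [-4.4  0.9 -0.2] twist [-2.8   0.02 -0.01] F [-0.2  0.5  4.5] M [ 0.25 -0.05 -0.02] w 0.095 yaw 81.9
clock: 11.3
tcp_pos: [604.5, -73.6, 89.7]
ee_rot: [-0.105, 1.568, 0.105]
force: [1.4, -0.4, 2.4]
grip_width: 0.097
t 11.3 tcp [604.5 -73.6  89.7] travel mm [-4.5  1.1  0.1] twist [1.298e+01 1.000e-02 1.000e-02] F [ 1.4 -0.4  2.4] M [-0.12 -0.17 -0.05] w 0.097 yaw 97.68
```

```bash

python3 -m inch '[{"gripper":0,"travel":[0.0004,0,0],"twist":[-2,0,0]},{"gripper":0,"travel":[0,0,0],"twist":[0,0,0]}]'
python3 -c "
from h import *
goto([604.5,-72.5,94.2],84.7)"
python3 -m inch '[{"gripper":0,"travel":[0,0,0],"twist":[-3,0,0]},{"gripper":0,"travel":[0,0,0],"twist":[0,0,0]}]'
python3 -c "
from h import *
goto([604.5,-72.5,94.2],84.7)"
python3 -m inch '[{"gripper":0,"travel":[0,0,0],"twist":[-3,0,0]},{"gripper":0,"travel":[0,0,0],"twist":[0,0,0]}]'
python3 -c "
from h import *
goto([604.5,-72.5,94.2],84.7)"

```

```text
clock: 11.5
tcp_pos: [604.5, -73.6, 89.2]
ee_rot: [-0.134, 1.567, 0.133]
force: [-0.1, -2.4, 3.2]
grip_width: 0.089
t 11.5 tcp [604.5 -73.6  89.2] travel mm [-5.   1.   0.2] twist [15.05  0.    0.03] F [-0.1 -2.4  3.2] M [-0.51 -0.2  -0.04] w 0.089 yaw 99.75
clock: 11.7
tcp_pos: [604.5, -73.6, 89.2]
ee_rot: [-0.175, 1.564, 0.174]
force: [1.3, -3.2, 3.1]
grip_width: 0.095
t 11.7 tcp [604.5 -73.6  89.2] travel mm [-5.   1.   0.3] twist [18.05  0.    0.02] F [ 1.3 -3.2  3.1] M [-0.71 -0.24 -0.11] w 0.095 yaw 102.75
clock: 11.9
tcp_pos: [604.5, -73.6, 89.2]
ee_rot: [-0.216, 1.56, 0.215]
force: [0.8, -4.4, 3.0]
grip_width: 0.094
t 11.9 tcp [604.5 -73.6  89.2] travel mm [-5.   1.   0.3] twist [2.101e+01 0.000e+00 2.000e-02] F [ 0.8 -4.4  3. ] M [-0.83 -0.28 -0.05] w 0.094 yaw 105.71
```

```bash

python3 -m inch '[{"gripper":0,"travel":[0.0004,-0.0004,0],"twist":[-1,0,0]},{"gripper":0,"travel":[0,0,0],"twist":[0,0,0]}]'
python3 -c "
from h import *
goto([604.5,-72.5,94.2],84.7)"

```

```text
clock: 12.1
tcp_pos: [604.5, -73.6, 88.7]
ee_rot: [-0.229, 1.559, 0.229]
force: [0.0, -2.8, 3.2]
grip_width: 0.095
t 12.1 tcp [604.5 -73.6  88.7] travel mm [-5.5  1.1  0.3] twist [ 2.205e+01 -1.000e-02  0.000e+00] F [ 0.  -2.8  3.2] M [-0.64 -0.18 -0.11] w 0.095 yaw 106.75
```

```bash

python3 -m inch '[{"gripper":0,"travel":[0.0008,-0.0003,0],"twist":[-1,0,0]},{"gripper":0,"travel":[0,0,0],"twist":[0,0,0]}]'
python3 -c "
from h import *
goto([604.5,-72.5,94.2],84.7)"
python3 -m inch '[{"gripper":0,"travel":[0.0008,0,0],"twist":[0,0,0]},{"gripper":0,"travel":[0,0,0],"twist":[0,0,0]}]'
python3 -c "
from h import *
goto([604.5,-72.5,94.2],84.7)"

```

```text
clock: 12.3
tcp_pos: [604.6, -73.7, 87.9]
ee_rot: [-0.244, 1.557, 0.244]
force: [0.7, -2.2, 2.4]
grip_width: 0.096
t 12.3 tcp [604.6 -73.7  87.9] travel mm [-6.3  1.2  0.3] twist [ 2.312e+01 -1.000e-02 -1.000e-02] F [ 0.7 -2.2  2.4] M [-0.4  -0.18 -0.09] w 0.096 yaw 107.82
clock: 12.5
tcp_pos: [604.6, -73.7, 87.1]
ee_rot: [-0.243, 1.557, 0.244]
force: [0.8, -0.8, 1.6]
grip_width: 0.091
t 12.5 tcp [604.6 -73.7  87.1] travel mm [-7.1  1.2  0.3] twist [ 2.308e+01 -1.000e-02 -1.000e-02] F [ 0.8 -0.8  1.6] M [-0.3  -0.21 -0.05] w 0.091 yaw 107.78
```

```bash

python3 -m inch '[{"gripper":0,"travel":[0.0007,0,0],"twist":[0,0,0]},{"gripper":0,"travel":[0.0006,0,0],"twist":[0,0,0]},{"gripper":0,"travel":[0,0,0],"twist":[0,0,0]}]'
python3 -c "
from h import *
goto([604.5,-72.5,94.2],84.7)"

```

```text
clock: 12.8
tcp_pos: [604.7, -73.8, 85.9]
ee_rot: [-0.244, 1.557, 0.244]
force: [-0.4, -0.7, 4.3]
grip_width: 0.095
t 12.8 tcp [604.7 -73.8  85.9] travel mm [-8.3  1.3  0.2] twist [23.09 -0.   -0.  ] F [-0.4 -0.7  4.3] M [-0.2   0.03 -0.05] w 0.095 yaw 107.79
```

Contact is at about 15.5 mm depth, as expected. I'll turn the key back in line with the slot.

```bash

python3 -m inch '[{"gripper":0,"travel":[0,0,0],"twist":[6,0,0]},{"gripper":0,"travel":[0,0,0],"twist":[6,0,0]},{"gripper":0,"travel":[0,0,0],"twist":[6,0,0]},{"gripper":0,"travel":[0,0,0],"twist":[5.1,0,0]},{"gripper":0,"travel":[0,0,0],"twist":[0,0,0]}]'
python3 -c "
from h import *
goto([604.5,-72.5,94.2],84.7)"
python3 -m inch '[{"gripper":0,"travel":[0.0008,0,0],"twist":[0,0,0]},{"gripper":0,"travel":[0.0007,0,0],"twist":[0,0,0]},{"gripper":0,"travel":[0,0,0],"twist":[0,0,0]}]'
python3 -c "
from h import *
goto([604.5,-72.5,94.2],84.7)"

```

```text
clock: 13.3
tcp_pos: [604.4, -73.4, 85.6]
ee_rot: [0.074, 1.57, -0.074]
force: [0.2, 0.9, 1.4]
grip_width: 0.097
t 13.3 tcp [604.4 -73.4  85.6] travel mm [-8.6  0.9 -0. ] twist [-0.07 -0.04  0.  ] F [0.2 0.9 1.4] M [0.18 0.09 0.04] w 0.097 yaw 84.63
clock: 13.6
tcp_pos: [604.6, -73.5, 84.3]
ee_rot: [0.072, 1.57, -0.071]
force: [-0.4, 3.6, 1.7]
grip_width: 0.093
t 13.6 tcp [604.6 -73.5  84.3] travel mm [-9.9  1.  -0.2] twist [ 0.08 -0.01 -0.02] F [-0.4  3.6  1.7] M [0.77 0.03 0.09] w 0.093 yaw 84.78
```

```bash

python3 -m inch '[{"gripper":0,"travel":[0.0008,0.0005,0],"twist":[0,0,0]},{"gripper":0,"travel":[0.0008,0,0],"twist":[0,0,0]},{"gripper":0,"travel":[0,0,0],"twist":[0,0,0]}]'
python3 -c "
from h import *
goto([604.5,-72.5,94.2],84.7)"
python3 -m inch '[{"gripper":0,"travel":[0.0008,0,0],"twist":[0,0,0]},{"gripper":0,"travel":[0.0005,0,0],"twist":[0,0,0]},{"gripper":0,"travel":[0,0,0],"twist":[0,0,0]}]'
python3 -c "
from h import *
goto([604.5,-72.5,94.2],84.7)"

```

```text
clock: 13.9
tcp_pos: [604.6, -73.4, 82.7]
ee_rot: [0.073, 1.57, -0.073]
force: [-0.6, 2.2, 3.8]
grip_width: 0.094
t 13.9 tcp [604.6 -73.4  82.7] travel mm [-11.5   0.9  -0.2] twist [ 0.   -0.01  0.  ] F [-0.6  2.2  3.8] M [0.51 0.13 0.01] w 0.094 yaw 84.7
clock: 14.2
tcp_pos: [604.7, -73.4, 81.4]
ee_rot: [0.073, 1.57, -0.073]
force: [-0.7, 1.5, 2.7]
grip_width: 0.094
t 14.2 tcp [604.7 -73.4  81.4] travel mm [-12.8   0.9  -0.3] twist [-0.   -0.    0.01] F [-0.7  1.5  2.7] M [0.36 0.14 0.03] w 0.094 yaw 84.7
```

```bash

python3 -m inch '[{"gripper":0,"travel":[0.0007,0.0001,0],"twist":[0,0,0]},{"gripper":0,"travel":[0.0005,0,0],"twist":[0,0,0]},{"gripper":0,"travel":[0,0,0],"twist":[0,0,0]}]'
python3 -c "
from h import *
goto([604.5,-72.5,94.2],84.7)"
python3 -m inch '[{"gripper":0,"travel":[0.0005,0,0],"twist":[0,0,0]},{"gripper":0,"travel":[0,0,0],"twist":[0,0,0]}]'
python3 -c "
from h import *
goto([604.5,-72.5,94.2],84.7)"

```

```text
clock: 14.5
tcp_pos: [604.8, -73.4, 80.6]
ee_rot: [0.073, 1.569, -0.073]
force: [-3.1, 1.7, 11.1]
grip_width: 0.094
t 14.5 tcp [604.8 -73.4  80.6] travel mm [-13.6   0.9  -0.3] twist [-0.01  0.01  0.  ] F [-3.1  1.7 11.1] M [ 0.28  0.73 -0.01] w 0.094 yaw 84.69
clock: 14.7
tcp_pos: [604.8, -73.4, 80.5]
ee_rot: [0.073, 1.569, -0.073]
force: [-5.4, 1.6, 16.3]
grip_width: 0.097
t 14.7 tcp [604.8 -73.4  80.5] travel mm [-13.7   0.9  -0.4] twist [-0.02  0.02 -0.01] F [-5.4  1.6 16.3] M [ 0.46  1.28 -0.02] w 0.097 yaw 84.68
```

Fully home: force rises at TCP z 80.5, about 21 mm depth. I'll ease the push, then turn clockwise.

```bash

python3 -m inch '[{"gripper":0,"travel":[-0.0006,0,-0.0002],"twist":[0,0,0]},{"gripper":0,"travel":[0,0,0],"twist":[5,0,0]},{"gripper":0,"travel":[0,0,0],"twist":[5,0,0]},{"gripper":0,"travel":[0,0,0],"twist":[5,0,0]},{"gripper":0,"travel":[0,0,0],"twist":[5,0,0]},{"gripper":0,"travel":[0,0,0],"twist":[0,0,0]}]'
python3 -c "
from h import *
goto([604.5,-72.5,94.2],84.7)"
python3 -m inch '[{"gripper":0,"travel":[0,0,0],"twist":[5,0,0]},{"gripper":0,"travel":[0,0,0],"twist":[5,0,0]},{"gripper":0,"travel":[0,0,0],"twist":[5,0,0]},{"gripper":0,"travel":[0,0,0],"twist":[5,0,0]},{"gripper":0,"travel":[0,0,0],"twist":[0,0,0]}]'
python3 -c "
from h import *
goto([604.5,-72.5,94.2],84.7)"

```

```text
clock: 15.3
tcp_pos: [604.8, -73.1, 80.7]
ee_rot: [0.349, 1.542, -0.349]
force: [-1.4, 2.2, 8.5]
grip_width: 0.096
t 15.3 tcp [604.8 -73.1  80.7] travel mm [-13.5   0.4  -0.5] twist [-2.018e+01  2.000e-02  0.000e+00] F [-1.4  2.2  8.5] M [0.46 0.37 0.17] w 0.096 yaw 64.52
clock: 15.8
tcp_pos: [604.9, -73.0, 80.7]
ee_rot: [0.62, 1.48, -0.62]
force: [-0.0, 3.4, 8.3]
grip_width: 0.093
t 15.8 tcp [604.9 -73.   80.7] travel mm [-13.5   0.1  -0.6] twist [-4.017e+01  3.000e-02 -1.000e-02] F [-0.   3.4  8.3] M [0.63 0.21 0.13] w 0.093 yaw 44.53
```

```bash

python3 -m inch '[{"gripper":0,"travel":[0,0.0003,-0.0003],"twist":[5,0,0]},{"gripper":0,"travel":[0,0,0],"twist":[5,0,0]},{"gripper":0,"travel":[0,0,0],"twist":[5,0,0]},{"gripper":0,"travel":[0,0,0],"twist":[5,0,0]},{"gripper":0,"travel":[0,0,0],"twist":[5,0,0]},{"gripper":0,"travel":[0,0,0],"twist":[5,0,0]},{"gripper":0,"travel":[0,0,0],"twist":[0,0,0]}]'
python3 -c "
from h import *
goto([604.5,-72.5,94.2],84.7)"
python3 -m inch '[{"gripper":0,"travel":[0,0,0],"twist":[5,0,0]},{"gripper":0,"travel":[0,0,0],"twist":[5,0,0]},{"gripper":0,"travel":[0,0,0],"twist":[3,0,0]},{"gripper":0,"travel":[0,0,0],"twist":[0,0,0]}]'
python3 -c "
from h import *
goto([604.5,-72.5,94.2],84.7)"

```

```text
clock: 16.5
tcp_pos: [605.2, -72.7, 80.7]
ee_rot: [1.02, 1.317, -1.02]
force: [1.3, 2.4, 5.5]
grip_width: 0.093
t 16.5 tcp [605.2 -72.7  80.7] travel mm [-13.5  -0.6  -0.4] twist [-7.016e+01  7.000e-02 -2.000e-02] F [1.3 2.4 5.5] M [ 0.5  -0.31  0.13] w 0.093 yaw 14.54
clock: 16.9
tcp_pos: [605.3, -72.7, 80.7]
ee_rot: [1.189, 1.221, -1.188]
force: [2.2, 1.9, 5.2]
grip_width: 0.097
t 16.9 tcp [605.3 -72.7  80.7] travel mm [-13.5  -0.8  -0.2] twist [-8.308e+01  8.000e-02 -4.000e-02] F [2.2 1.9 5.2] M [ 0.49 -0.62  0.21] w 0.097 yaw 1.62
```

Turned 83° so far. Small steps from here until the torque shows the stop.

```bash

for i in 1; do python3 -m inch '[{"gripper":0,"travel":[0,0,0],"twist":[2,0,0]},{"gripper":0,"travel":[0,0,0],"twist":[0,0,0]}]' >/dev/null
python3 -c "
from h import *
goto([604.5,-72.5,94.2],84.7)"; done
python3 -m inch '[{"gripper":0,"travel":[0,0,0],"twist":[2,0,0]},{"gripper":0,"travel":[0,0,0],"twist":[0,0,0]}]' >/dev/null
python3 -c "
from h import *
goto([604.5,-72.5,94.2],84.7)
p=shot('wrist','w8.png');q=shot('scene','s8.png')
cv2.imwrite('pics/s8c.png',cv2.resize(q['color'][200:280,250:340],None,fx=7,fy=7,interpolation=2))
"
```

```text
t 17.1 tcp [605.3 -72.7  80.7] travel mm [-13.5  -0.8  -0.2] twist [-8.509e+01  7.000e-02 -6.000e-02] F [3.9 2.2 3.9] M [ 0.56 -1.03  0.19] w 0.094 yaw -0.39
t 17.3 tcp [605.3 -72.7  80.7] travel mm [-13.5  -0.8  -0.2] twist [-8.709e+01  7.000e-02 -6.000e-02] F [4.7 3.  3.9] M [ 0.49 -1.13  0.14] w 0.095 yaw -2.39
```

View pics/w8.png

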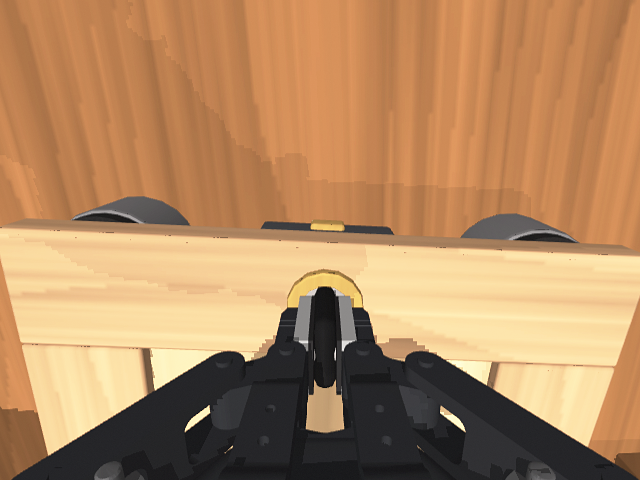

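View pics/s8c.png

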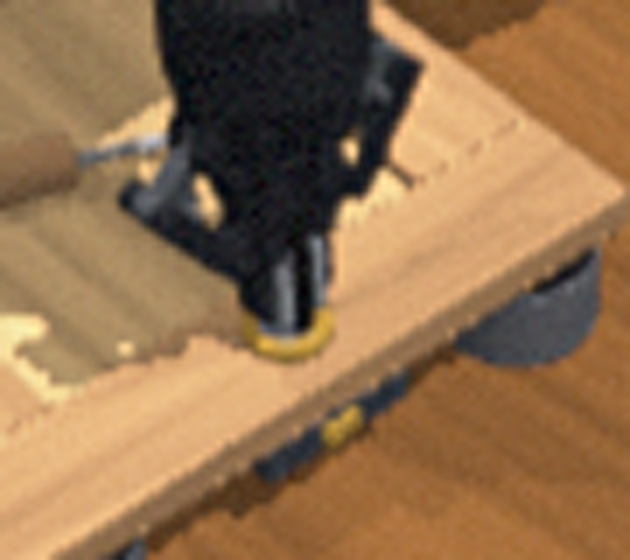

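The bolt at the door's edge, crop (345,425), has nearly disappeared and the key head is turned. A few more small steps to the stop.

```bash

python3 -m inch '[{"gripper":0,"travel":[0,0.0004,-0.0002],"twist":[1.5,0,0]},{"gripper":0,"travel":[0,0,0],"twist":[0,0,0]}]' >/dev/null
python3 -c "
from h import *
goto([604.5,-72.5,94.2],84.7)"
python3 -m inch '[{"gripper":0,"travel":[0,0,0],"twist":[1.5,0,0]},{"gripper":0,"travel":[0,0,0],"twist":[0,0,0]}]' >/dev/null
python3 -c "
from h import *
goto([604.5,-72.5,94.2],84.7)"
python3 -m inch '[{"gripper":0,"travel":[0,0,0],"twist":[1.5,0,0]},{"gripper":0,"travel":[0,0,0],"twist":[0,0,0]}]' >/dev/null
python3 -c "
from h import *
goto([604.5,-72.5,94.2],84.7)"

```

```text
t 17.6 tcp [605.4 -72.7  80.7] travel mm [-13.5  -0.9  -0.1] twist [-8.861e+01  4.000e-02 -3.000e-02] F [3.7 1.6 6.3] M [ 0.39 -0.8   0.18] w 0.094 yaw -3.91
t 17.8 tcp [605.4 -72.7  80.7] travel mm [-13.5  -0.9  -0.1] twist [-9.012e+01  5.000e-02 -3.000e-02] F [3.  1.5 6.1] M [ 0.36 -0.81  0.2 ] w 0.094 yaw -5.42
t 18.0 tcp [605.4 -72.7  80.7] travel mm [-13.5  -0.9  -0.1] twist [-9.162e+01  5.000e-02 -4.000e-02] F [2.9 1.5 6.7] M [ 0.36 -0.93  0.15] w 0.095 yaw -6.92
```

```bash

python3 -m inch '[{"gripper":0,"travel":[0,0.0002,0],"twist":[1.5,0,0]},{"gripper":0,"travel":[0,0,0],"twist":[0,0,0]}]' >/dev/null
python3 -c "
from h import *
goto([604.5,-72.5,94.2],84.7)"
python3 -m inch '[{"gripper":0,"travel":[0,0,0],"twist":[1.5,0,0]},{"gripper":0,"travel":[0,0,0],"twist":[0,0,0]}]' >/dev/null
python3 -c "
from h import *
goto([604.5,-72.5,94.2],84.7)
p=shot('wrist','w9.png');q=shot('scene','s9.png')
cv2.imwrite('pics/w9c.png',cv2.resize(p['color'][200:400,225:425],None,fx=3,fy=3,interpolation=2))
cv2.imwrite('pics/s9c.png',cv2.resize(q['color'][200:280,250:340],None,fx=7,fy=7,interpolation=2))
"
```

```text
t 18.2 tcp [605.5 -72.8  80.7] travel mm [-13.5  -1.   -0.1] twist [-9.312e+01  3.000e-02 -3.000e-02] F [1.6 1.4 7.5] M [ 0.42 -0.62  0.25] w 0.095 yaw -8.42
t 18.4 tcp [605.5 -72.7  80.6] travel mm [-13.6  -1.   -0.1] twist [-9.462e+01  3.000e-02 -3.000e-02] F [2.5 2.4 6.5] M [ 0.48 -0.68  0.24] w 0.095 yaw -9.92
```

View pics/w9c.png

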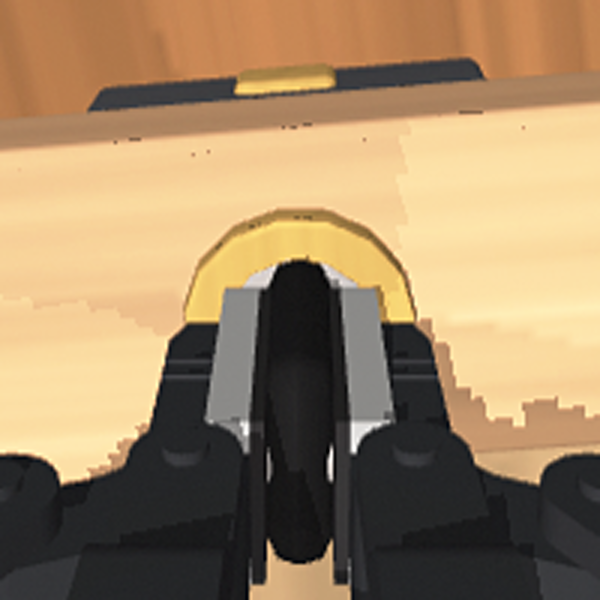

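View pics/s9c.png

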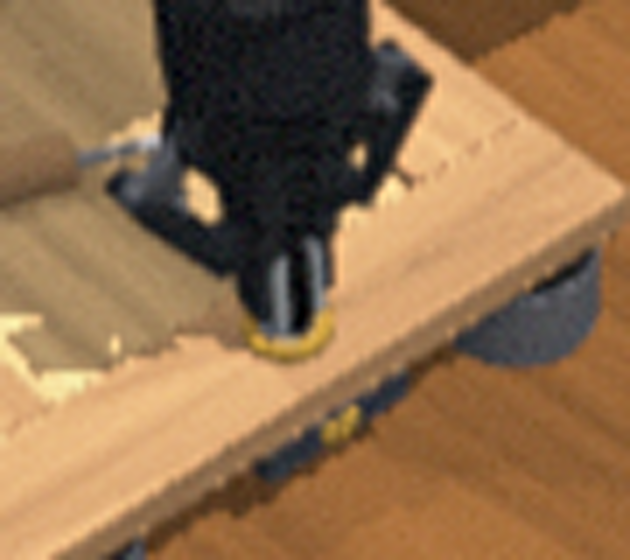

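```bash

python3 -m inch '[{"gripper":0,"travel":[0,0.0001,0],"twist":[1,0,0]},{"gripper":0,"travel":[0,0,0],"twist":[0,0,0]},{"gripper":0,"travel":[0,0,0],"twist":[0,0,0]}]' >/dev/null
python3 -c "
from h import *
goto([604.5,-72.5,94.2],84.7)"
python3 -m inch '[{"gripper":0,"travel":[0,0,0],"twist":[1,0,0]},{"gripper":0,"travel":[0,0,0],"twist":[0,0,0]}]' >/dev/null
python3 -c "
from h import *
goto([604.5,-72.5,94.2],84.7)
for i in range(4):
  cams.get_image('wrist'); print(np.round(manip.sense()['ft_torque'],3))
"

```

```text
t 18.8 tcp [605.5 -72.7  80.7] travel mm [-13.5  -1.   -0.1] twist [-9.557e+01  2.000e-02 -3.000e-02] F [2.8 1.1 8.7] M [ 0.39 -0.54  0.21] w 0.091 yaw -10.87
t 19.0 tcp [605.5 -72.7  80.6] travel mm [-13.6  -1.   -0. ] twist [-9.66e+01  3.00e-02 -3.00e-02] F [2.4 2.  6.7] M [ 0.41 -0.54  0.2 ] w 0.095 yaw -11.9
[ 0.391 -0.57   0.225]
[ 0.362 -0.563  0.238]
[ 0.423 -0.546  0.282]
[ 0.417 -0.518  0.271]
```

```bash

python3 -m inch '[{"gripper":0,"travel":[0,0,0],"twist":[2,0,0]},{"gripper":0,"travel":[0,0,0],"twist":[0,0,0]}]' >/dev/null
python3 -c "
from h import *
goto([604.5,-72.5,94.2],84.7)
m=[]
for i in range(6):
  p=cams.get_image('wrist'); m.append(manip.sense()['ft_torque'])
print(np.mean(m,0),np.std(m,0)/6**.5)
cv2.imwrite('pics/w10c.png',cv2.resize(p['color'][200:400,225:425],None,fx=3,fy=3,interpolation=2))
"

```

```text
t 19.4 tcp [605.5 -72.7  80.7] travel mm [-13.5  -1.1   0. ] twist [-9.863e+01  2.000e-02 -3.000e-02] F [2.5 1.7 7.5] M [ 0.48 -0.59  0.25] w 0.097 yaw -13.93
[ 0.47208741 -0.57970703  0.19698406] [0.01049765 0.00666981 0.01263873]
```

View pics/w10c.png

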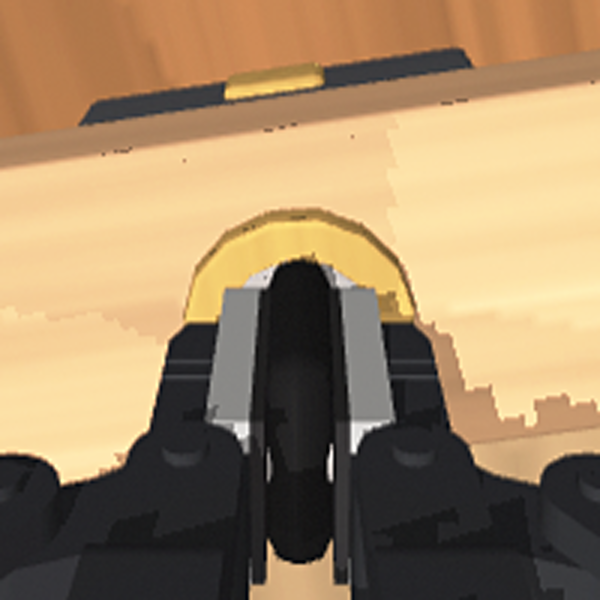

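```bash

python3 -c "
from h import *
q=shot('scene','s10.png'); p=shot('wrist','w10.png'); goto([604.5,-72.5,94.2],84.7)
ims=[cv2.resize(cv2.imread('pics/s%d.png'%k)[250:272,282:316],None,fx=11,fy=11,interpolation=2) for k in (7,8,9,10)]
cv2.imwrite('pics/cmp.png',np.vstack([np.hstack(ims[:2]),np.hstack(ims[2:])]))
ims=[cv2.resize(cv2.imread('pics/w%d.png'%k)[280:395,290:360],None,fx=5,fy=5,interpolation=2) for k in (5,10)]
cv2.imwrite('pics/cmp2.png',np.hstack(ims))
"

```

```text
t 19.8 tcp [605.5 -72.7  80.7] travel mm [-13.5  -1.    0. ] twist [-9.856e+01  2.000e-02 -3.000e-02] F [2.4 2.4 7.5] M [ 0.47 -0.57  0.2 ] w 0.095 yaw -13.86
```

View pics/cmp.png

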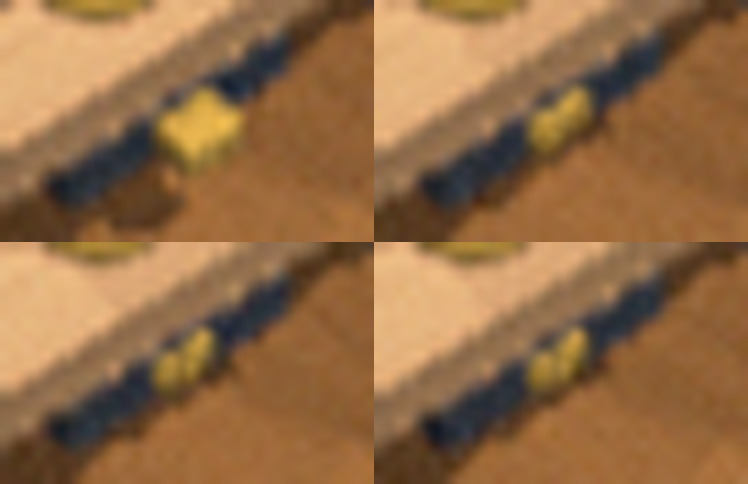

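View pics/cmp2.png

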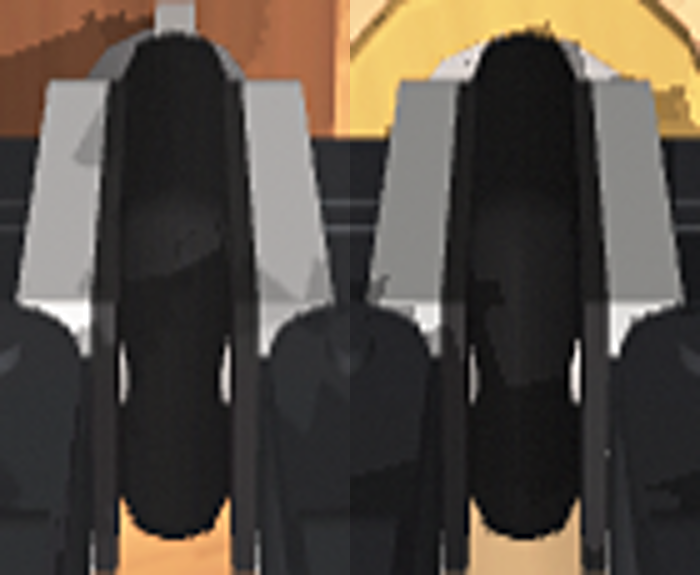

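```bash

python3 -m inch '[{"gripper":0,"travel":[0,0.0001,0],"twist":[2,0,0]},{"gripper":0,"travel":[0,0,0],"twist":[0,0,0]}]' >/dev/null
python3 -c "
from h import *
goto([604.5,-72.5,94.2],84.7)
m=[]
for i in range(4):
  p=cams.get_image('wrist'); m.append(manip.sense()['ft_torque'])
print(np.mean(m,0))"
python3 -m inch '[{"gripper":0,"travel":[0,0,0],"twist":[2,0,0]},{"gripper":0,"travel":[0,0,0],"twist":[0,0,0]}]' >/dev/null
python3 -c "
from h import *
goto([604.5,-72.5,94.2],84.7)
m=[]
for i in range(4):
  p=cams.get_image('wrist'); m.append(manip.sense()['ft_torque'])
print(np.mean(m,0))
shot('wrist','w11.png')
ims=[cv2.resize(cv2.imread('pics/w%d.png'%k)[200:395,290:360],None,fx=3,fy=3,interpolation=2) for k in (8,9,10,11)]
cv2.imwrite('pics/cmp3.png',np.hstack(ims)[:,:800])
"

```

```text
t 20.0 tcp [605.6 -72.7  80.7] travel mm [-13.5  -1.1   0.1] twist [-1.0063e+02  2.0000e-02 -2.0000e-02] F [2.5 2.1 6.6] M [ 0.57 -0.45  0.3 ] w 0.094 yaw -15.93
[ 0.50899846 -0.50365749  0.24167908]
t 20.4 tcp [605.6 -72.7  80.7] travel mm [-13.5  -1.1   0.1] twist [-1.0263e+02  2.0000e-02 -3.0000e-02] F [2.2 1.5 8.3] M [ 0.49 -0.51  0.29] w 0.096 yaw -17.93
[ 0.51951748 -0.5412292   0.31425993]
```

View pics/cmp3.png

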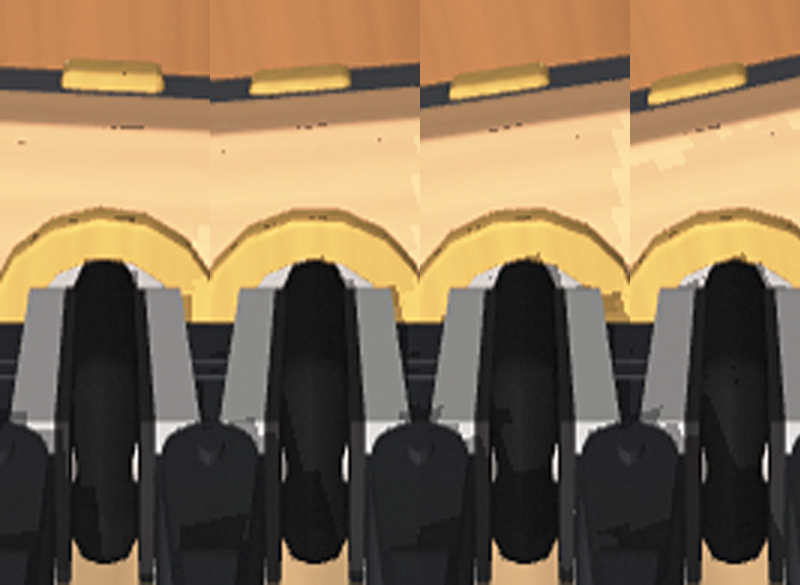

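The bolt now looks the same in the last three pictures, showing about 1 mm. The torque climbs steeply (0.20, 0.24, 0.31 N m), so the stop has been reached. I'll check that it holds.

```bash

python3 -m inch '[{"gripper":0,"travel":[0,0,0],"twist":[1,0,0]},{"gripper":0,"travel":[0,0,0],"twist":[0,0,0]},{"gripper":0,"travel":[0,0,0],"twist":[0,0,0]},{"gripper":0,"travel":[0,0,0],"twist":[0,0,0]},{"gripper":0,"travel":[0,0,0],"twist":[0,0,0]},{"gripper":0,"travel":[0,0,0],"twist":[0,0,0]},{"gripper":0,"travel":[0,0,0],"twist":[0,0,0]},{"gripper":0,"travel":[0,0,0],"twist":[0,0,0]}]' >/dev/null
python3 -c "
from h import *
m=[]
for i in range(5):
  p=cams.get_image('wrist'); m.append(manip.sense()['ft_torque'])
print(np.mean(m,0)); goto([604.5,-72.5,94.2],84.7)
q=shot('scene','s12.png')
a=cv2.resize(cv2.imread('pics/s12.png')[200:340,250:440],None,fx=4,fy=4,interpolation=2);cv2.imwrite('pics/s12c.png',a)
"

```

```text
[ 0.49402523 -0.58653236  0.29779754]
t 21.7 tcp [605.6 -72.7  80.7] travel mm [-13.5  -1.1   0.1] twist [-1.0356e+02  2.0000e-02 -3.0000e-02] F [2.8 2.2 7. ] M [ 0.47 -0.59  0.28] w 0.097 yaw -18.86
```

View pics/s12c.png

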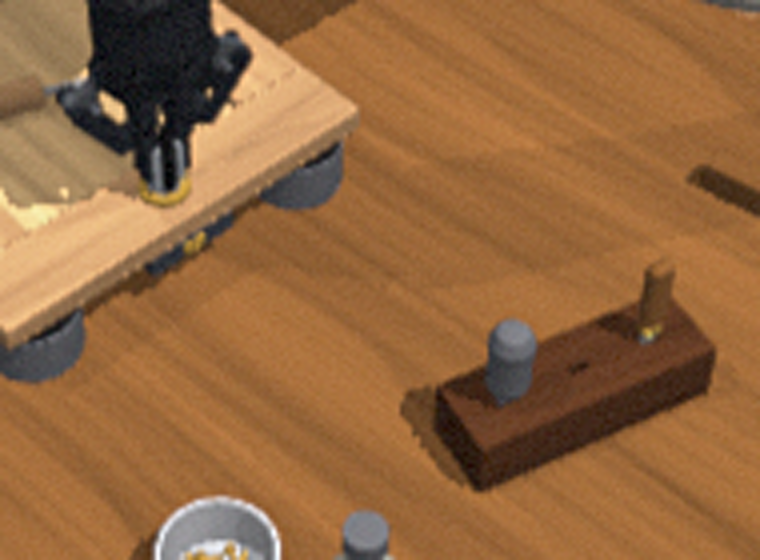

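The bolt is drawn in, the torque holds at about 0.30 N m, and the other tools are still in the block. Handing in.

```bash
python3 -c "
from h import *
print(manip.job_done())"
```

```text
the job is handed in; nothing more can be done
None
```

I took the black-headed key from the block's middle slot and put it in the lock. It passed pin 1 turned about 0.3 rad clockwise and pin 2 about 0.3 rad anticlockwise, under a light push. Turned back in line, it went fully home at about 21 mm depth; the most force I saw was about 16 N. I then turned it clockwise to the stop and handed in at about 22 s, still gripping and holding it turned.

- **Bolt and push:** the pictures show only about 1 mm of bolt left, unchanged over the last steps. The torque rose steeply at the end and held at about 0.30 N m over about a second of checks. The key was still pressed home with about 7 N.
- **Other tools:** the driver and knife still stand in the block.
- **Disagreement:** the tool turned 103.6°, more than the 86–92° expected at the key. I put the difference down to give in the grip, though the pictures did not clearly show the key twisted between the pads. I judged the stop from the torque and the bolt, as the joint itself can't be read.

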